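# Hold the filter lid at its half-turn vent position

## Task

Fit the bayonet lid (the grey lid with the grip bar and two rim tabs) on the filter housing: bring its two tabs over the two notches in the housing's mouth, lower it fully home, then turn it clockwise, seen from above, against the spring of the valve inside, until the tabs point at the two half-way ribs on the rim, 45 degrees from the notches, and do not go on to where it clicks into its lock. Finish holding it there: the program ends with the gripper still gripping the lid at the half-way position, because the valve springs back if the lid is let go. Leave the other goods on the counter where they are.

Things in the scene. Friction and masses are not known exactly. Their poses are not given: they have to be found in the camera images.
- lid_grip (a point): Loose bayonet lid, grey plastic, 0.12 kg, lying right way up at the start. Point: centre of its upright grip bar, on the lid's axis, 45 mm above its underside; axes are the lid's: z up, x along the bar. Bar 60 mm long (x), 16 wide (y), 46 high: 23 mm above and below this point, down to the plate. The lid is the same when turned by half a turn.
- lid_foot (a point): Centre of the lid's underside, same axes. The lid's round plate, 96 mm across, lies 16 to 22 mm above it; two rim tabs 11 mm wide reach 54 mm from the axis at +x and -x. Below the plate a round plug, 72 mm across, 16 deep, has at its bottom two lugs (15 mm wide, 6 thick, reaching 44 mm from the axis) right under the tabs.
- housing: Water filter housing, grey plastic, 100 mm high, fixed to the counter on a 150 mm square steel foot; origin at the centre of its underside, z up. Two notches in its mouth lie at its +x and -x (same after half a turn, but for the catch). Capped pipe ports reach 78 mm out at +y and -y, 36 mm up.
- mouth (a point): Centre of the housing's rim face, housing axes. Rim 120 mm across, opening 77 mm, with two notches 23 mm wide reaching 48 mm from the axis, through which the lid's lugs pass (3 mm clearance, 4 degrees of yaw). Flange 7 mm thick; below it the lugs turn clockwise (yaw falls). Fully home the lid's plate lies on the rim: lid_foot 16 mm below this point, lid_grip 29 mm above.
- half_rib (a point): One of the two small raised white half-way ribs (8 by 5 mm) on the rim, 59 mm from the axis, 45 degrees clockwise (seen from above) of the +x notch; the other is opposite. The lid's tabs point at them when it is half-way.
- catch_nose (a point): Round steel nose of the spring catch on the rim, 75 degrees clockwise of the +x notch, 57 mm from the axis. A tab touches it at about 64 degrees of lid turn and clicks over it at about 75: the lock.
- valve (a joint): Turn (rad) of the spring-loaded shut-off valve inside the housing: 0 closed, as at the start, growing as the lid's lugs push it clockwise. It begins to move after about 0.14 rad of lid turn from the notches, so reads about 0.65 with the lid half-way. Its spring pushes back with 0.16 (closed) to 0.22 N m (half-way): grip firmly; it turns the lid back if let go.
- plain_cap: plain round push-in cap of the same grey plastic, 76 mm across, 42 mm high, with a small round knob and no tabs: not the lid; origin at the centre of its underside (bystander)
- tee: brass pipe tee 70 mm long lying on the counter; origin under its middle (bystander)
- ball_valve: steel ball valve 80 mm long with a flat lever handle, lying; origin under its middle (bystander)
- elbow: white plastic pipe elbow, 55 mm, lying; origin under its bend (bystander)
- nut: brass ring nut 48 mm across, 22 mm high; origin at the centre of its underside (bystander)
- wrench: steel wrench lying flat (bystander)
- seal_jar: small closed jar 54 mm across, 55 mm high, standing; origin at the centre of its underside (bystander)
Not all that is in view belongs to the job. What is shaped like the part that bears lid_grip but blue or pink is not meant.

How it is judged:
On the way:
1. the lid is fully home in the mouth, still at the notches (z of lid_grip in the frame of housing between 0.124 and 0.1325 m and horizontal distance between lid_grip and housing below 0.007 m and angle between lid_grip's own z axis and vertical below 0.1 rad and angle between the x axis of lid_grip and the x axis of housing, either way round below 0.4 rad), for 0.1 s.
At the end, for the whole second after the job is handed in: The lid is fully home (within 3.5 mm of seated height, 7 mm of the axis, level), turned clockwise 45 degrees (plus or minus 11) from the notches with the valve pushed round, and the gripper still grips it (over 2 N) and keeps it there through the last second (z of lid_grip in the frame of housing between 0.124 and 0.1325 m and horizontal distance between lid_grip and housing below 0.007 m and angle between lid_grip's own z axis and vertical below 0.1 rad and angle between the x axis of lid_grip and the x axis of housing, either way round between 0.58 and 0.99 rad and value of joint valve between 0.35 and 0.95 rad and contact force between the fingers and lid above 2 N); the arm keeps its last pose, push and grip.
It fails at once if the lid was turned on to the lock click (value of joint valve above 1.15 rad).
It fails at once if another article on the counter was shifted by more than 30 mm (distance of any of plain_cap, tee, ball_valve, elbow, nut, wrench, seal_jar from where it was at the start of the episode above 0.03 m).
It also fails if it takes over 45 s, if anything falls off the work surface, if the arm or the gripper's body presses on something with over 40 N, if the wrist force passes 120 N, or if a joint passes its speed limit or range.

## Robot

A 6-joint arm with a two-finger parallel gripper is mounted at the origin on the work surface. World frame = base frame: x ahead of the robot, y to its left, z up, the work surface at z = 0. Lengths are in m, angles in rad, forces in N, time in s.
With the tool pointing down it reaches from about 0.35 to 0.975 m from the base axis. Payload 4.9 kg.
Tool frame: the origin (TCP) lies midway between the tips of the shut fingers; the grasp point (between the pads) lies behind it (manip.grasp_offset is the y of the grasp point in the tool frame, in m); y points along the fingers, z is the direction in which the jaws open and shut, and the axes are right-handed (so a half turn about y gives the same grasp; the last joint's range is limited). The gripper opens to 85 mm and grips with 20 to 120 N. Pads are 22 mm wide; open, the fingers measure 114 mm over their backs; the gripper's body (76 mm by 85 mm) begins 54 mm behind the grasp point. The pads swing forward as they close: fully open they stand 13 mm farther back than shut.
Start: joints at [1.12, 0.053, 1.613, -0, 1.476, -0.119], TCP at [0.204, 0.591, 0.231] pointing down, gripper open.
Joint ranges: [-3.01, 3.01], [-1.01, 2.22], [0.06, 2.58], [-1.02, 4.17], [0.09, 2.62], [-3.14, 3.14]. Speed limits (rad/s): [2.57, 2.57, 3.14, 3.14, 3.14, 3.14].

## Interface

Orientations are given as a unit quaternion [w, x, y, z].
In Python, from plant import manip gives the robot as it stands. The module is installed in compiled form; this text tells all that it offers.
- The arm moves only by the shell command python3 -m jog 'ROWS'. ROWS is a JSON object of lists of equal length, an entry for each row: "offset": the shift along the world's x, y, z in units of 50 mm (1.0 is 50 mm), a list of three; "angular": the turn, a rotation vector about the world's x, y, z in units of 6 degrees (1.0 is 6 degrees), a list of three; "jaw": the finger opening in mm, from 0 to 85.4. In form: {"offset": [[tx, ty, tz], ...], "angular": [[ax, ay, az], ...], "jaw": [jaw, ...]}. A call has 1 to 12 rows; each row shifts and turns the commanded pose from where the row before left it; what a row does not reach is not made up. A row lasts 1/10 s, in which the tool goes at most 50 mm and 8.59 degrees, less where a joint would pass 70% of its speed; a pose out of reach is approached as far as the arm can. A call is refused whole if a number of a shift passes 1 or a number of a turn 1, either way. A call with a gripper value outside its range is refused whole. The fingers move at their own pace and stop on an object; the grip force is fixed at half the most. Time passes only in rows, so rows that do not move let the fingers close. It gives the time, the measured TCP pose, the force and the opening at its end, in the units of the state.
- manip.state(): the state, without advancing time (a new reading comes with each control period).
- manip.grab_frame(name): name is "side" or "top" or "wrist"; returns the picture (400x640x3 uint8, blue, green, red); there is no depth.
- manip.camera_model(name): a dict with "fx", "fy", "cx", "cy" (pixels), "k1" (the pictures are not rectified: a ray, as slopes to the right and down, at radius r is drawn at 1 + k1 r^2 times it, then the intrinsics apply), "rvec" (rotation vector, rad) and "tvec" (3), from world to camera coordinates, as OpenCV has them; the wrist camera has in their place "mount" (4x4, takes a point from camera to tool coordinates, whose origin is the TCP and whose axes are the tool frame's). Camera axes: x right, y down, z forward; pixel columns grow to the right and rows downward; lengths in m; the calibration is good to about 2 mm. A picture is of the moment at which its call begins: read the wrist's pose just before it. camera_model takes no time and is no camera call.
- manip.job_done(): hands the job in, once; it reports no verdict.
The state is a dict: "time": time; "joint_pos": joint angles; "joint_vel": joint speeds; "joint_efforts": joint torques, N m; "tool_pos": TCP position; "tool_rot": TCP orientation; "contact_force": force on the tool from outside, world axes, zero at the start; "ft_torque": the same for the moment, N m; "gripper_width": opening from 0.0 (shut) to 1.0 (fully open).
Only numpy, scipy, OpenCV 4.12 (cv2) and the standard library are available. Lean on these libraries where they do the work, as an engineer would, in place of code of your own. Each camera call takes 0.05 s, during which the arm holds its last target.

## Working session

There is one attempt and no reset: what is moved stays moved. The work goes in short steps, Python scripts to look and compute and a shell command to move; the robot and the scene stay as the last step left them, time stands still between calls to the robot, and variables do not carry over. Pictures are saved under pics/ and viewed, and the job is handed in when it is done.

```bash
mkdir -p pics; ls; cat > h.py <<'E'
import numpy as np, cv2
from plant import manip
from scipy.spatial.transform import Rotation as R
def q2R(q): return R.from_quat([q[1],q[2],q[3],q[0]])
def cam(n, st=None):
    m=manip.camera_model(n)
    if 'rvec' in m:
        Rc=cv2.Rodrigues(np.array(m['rvec'],float))[0]; t=np.array(m['tvec'],float).ravel()
        return m,Rc.T,-Rc.T@t
    st=st or manip.state(); T=np.array(m['mount']); Rt=q2R(st['tool_rot']).as_matrix()
    return m,Rt@T[:3,:3],Rt@T[:3,3]+np.array(st['tool_pos'])
def K(m): return np.array([[m['fx'],0,m['cx']],[0,m['fy'],m['cy']],[0,0,1.]]),np.array([m['k1'],0,0,0,0.])
def rays(c,uv):
    m,Rw,o=c; k,d=K(m)
    p=cv2.undistortPoints(np.array(uv,float).reshape(-1,1,2),k,d).reshape(-1,2)
    return o,(Rw@np.c_[p,np.ones(len(p))].T).T
def onz(c,uv,z):
    o,r=rays(c,uv); s=(z-o[2])/r[:,2]; return o+r*s[:,None]
def proj(c,X):
    m,Rw,o=c; k,d=K(m); X=np.array(X,float).reshape(-1,3)
    return cv2.projectPoints((X-o)@Rw,np.zeros(3),np.zeros(3),k,d)[0].reshape(-1,2)
E
python3 - <<'E'
from h import *
s=manip.state();print(s, manip.grasp_offset)
for n in ['side','top','wrist']:
    im=manip.grab_frame(n); cv2.imwrite(f'pics/{n}0.png',im); c=cam(n,s); print(n,c[2],c[1][:,2],c[0]['fx'])
E
```

```text
pics
{'time': 0.0, 'joint_pos': array([ 1.11999415e+00,  5.33868588e-02,  1.61430718e+00, -1.08419229e-05,
        1.47599452e+00, -1.19008441e-01]), 'joint_vel': array([ 0.00135568,  0.00031739, -0.00126358,  0.00085719,  0.0023309 ,
       -0.00167123]), 'joint_efforts': array([ 9.17788602e-04, -3.93696356e+01, -3.70175171e+01, -2.69451175e-05,
        7.23664052e-03,  8.48979852e-06]), 'tool_pos': array([0.20331915, 0.59034055, 0.23003655]), 'tool_rot': array([-0.69668612,  0.69811056, -0.11697365,  0.11656442]), 'contact_force': array([ 0.78287439, -0.80136673, -0.73475757]), 'ft_torque': array([-0.04830411, -0.03742927, -0.08496868]), 'gripper_width': 0.9970464494032409} -0.0187
side [0.50346277 0.77726136 0.67550561] [ 0.04506156 -0.79195609 -0.60891297] 398.8267842109294
top [0.38621957 0.00685952 1.1486867 ] [ 0.15233153 -0.01655534 -0.98819078] 368.8474058210954
wrist [0.13254165 0.6145103  0.37150291] [ 0.27533162 -0.09708898 -0.95643412] 357.9572331539013
```

View pics/top0.png

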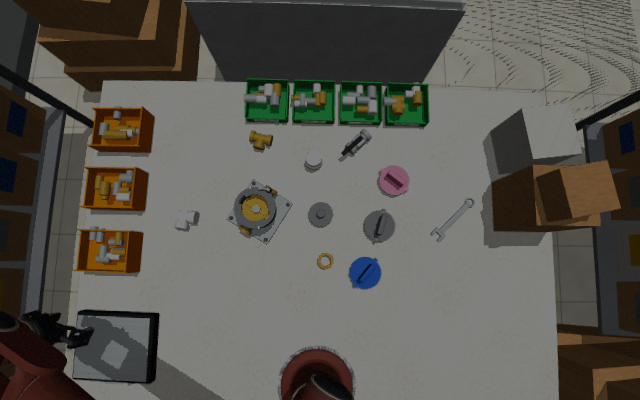

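View pics/side0.png

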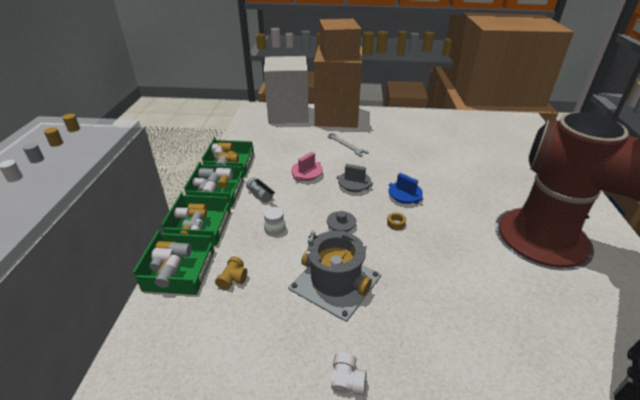

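View pics/wrist0.png

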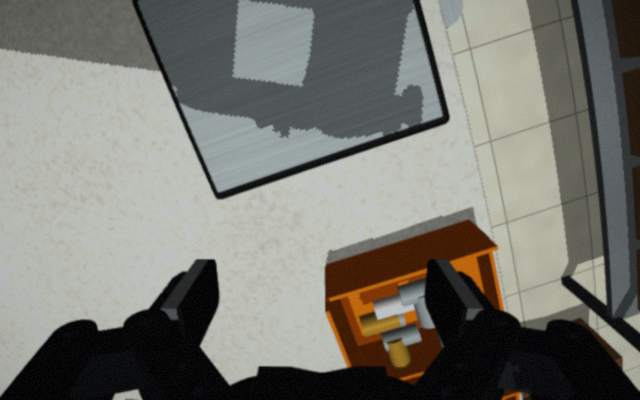

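Candidates in the top view: grey (379,225) with a bar, grey (320,214) with a round knob (the plain cap), pink (393,180) and blue (366,272). The grey one at (379,225) fits, so I'll confirm it in an enlarged crop.

```bash
python3 - <<'E'
from h import *
im=cv2.imread('pics/top0.png')
a=cv2.resize(im[165:260,215:410],None,fx=4,fy=4,interpolation=cv2.INTER_CUBIC); cv2.imwrite('pics/topcrop.png',cv2.convertScaleAbs(a,alpha=1.6))
im=cv2.imread('pics/side0.png')
a=cv2.resize(im[150:320,270:430],None,fx=3.5,fy=3.5,interpolation=cv2.INTER_CUBIC); cv2.imwrite('pics/sidecrop.png',cv2.convertScaleAbs(a,alpha=1.6))
c=cam('top')
for n,uv,z in [('lidtop',(379,225),.02),('lidbar',(380,224),.068),('housing',(256,209),.1),('cap',(320,214),.02),('blue',(366,272),.02),('pink',(393,180),.02),('jar',(313,162),.05)]:
    print(n,onz(c,[uv],z)[0].round(4))
E
```

```text
lidtop [ 0.479 -0.182  0.02 ]
lidbar [ 0.478  -0.1769  0.068 ]
housing [0.51  0.184 0.1  ]
cap [5.088e-01 2.000e-04 2.000e-02]
blue [ 0.3359 -0.1427  0.02  ]
pink [ 0.6213 -0.2264  0.02  ]
jar [0.6648 0.0255 0.05  ]
```

View pics/topcrop.png

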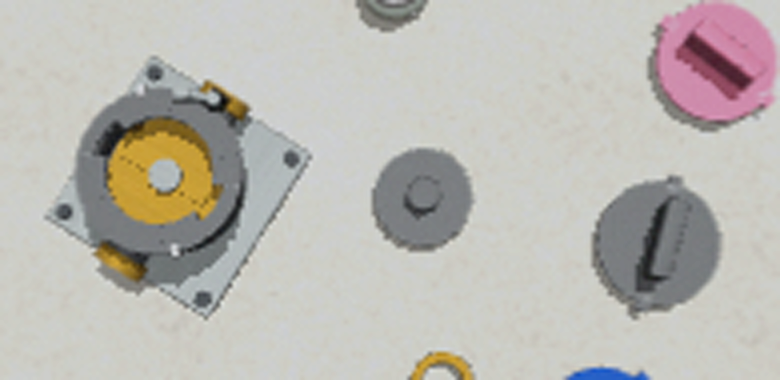

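View pics/sidecrop.png

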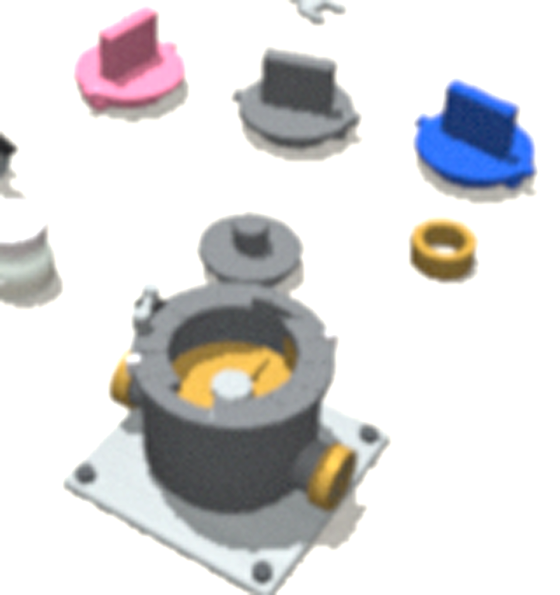

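```bash
python3 - <<'E'
from h import *
s=manip.state(); print(q2R(s['tool_rot']).as_matrix().round(3))
c=cam('top')
f=lambda x,y:(215+x/4,165+y/4)
t=onz(c,[f(675,182),f(635,312)],.019); d=t[0]-t[1]; print('lid',t,t.mean(0),np.linalg.norm(d),np.degrees(np.arctan2(d[1],d[0])))
r=onz(c,[f(140,89),f(175,250)],.1); d=r[0]-r[1]; print('ribs',r,r.mean(0),np.linalg.norm(d),np.degrees(np.arctan2(d[1],d[0])))
E
```

```text
[[ 0.945 -0.001  0.326]
 [-0.326 -0.001  0.945]
 [-0.    -1.    -0.002]]
lid [[ 0.52434504 -0.19698534  0.019     ]
 [ 0.42360811 -0.1660757   0.019     ]] [ 0.47397658 -0.18153052  0.019     ] 0.10537236265784669 -17.057861740952372
ribs [[0.57274226 0.20442106 0.1       ]
 [0.45737942 0.17360992 0.1       ]] [0.51506084 0.18901549 0.1       ] 0.11940649795715161 14.953543192578872
```

The enlarged crops confirm the grey lid: it has a bar, and its two tabs are 105 mm apart (108 expected). The ribs measure 119 mm apart (118 expected), which puts the notches at a yaw of about 60°. Next I move over the lid.

```bash
python3 -m jog '{"offset":[[0.28,-0.78,0.1],[0.28,-0.78,0.1],[0.28,-0.78,0.1],[0.28,-0.78,0.1],[0.28,-0.78,0],[0.28,-0.78,0],[0.28,-0.78,0],[0.28,-0.78,0],[0.28,-0.78,0],[0.28,-0.78,0],[0.28,-0.78,0],[0.28,-0.78,0]],"angular":[[0,0,0],[0,0,0],[0,0,0],[0,0,0],[0,0,0],[0,0,0],[0,0,0],[0,0,0],[0,0,0],[0,0,0],[0,0,0],[0,0,0]],"jaw":[85,85,85,85,85,85,85,85,85,85,85,85]}'
python3 -m jog '{"offset":[[0.26,-0.75,0],[0.26,-0.75,0],[0.26,-0.75,0],[0.26,-0.75,0],[0.26,-0.75,0],[0.26,-0.75,0],[0.26,-0.75,0],[0.26,-0.75,0],[0,0,0],[0,0,0]],"angular":[[0,0,0],[0,0,0],[0,0,0],[0,0,0],[0,0,0],[0,0,0],[0,0,0],[0,0,0],[0,0,0],[0,0,0]],"jaw":[85,85,85,85,85,85,85,85,85,85]}'
python3 - <<'E'
from h import *
s=manip.state(); im=manip.grab_frame('wrist'); cv2.imwrite('pics/w1.png',im)
print(s['time'],s['tool_pos'],s['tool_rot'],s['joint_pos'].round(2)); R_=q2R(s['tool_rot']).as_matrix();print(R_.round(3))
import pickle; pickle.dump(s,open('s1.pkl','wb'))
E
```

```text
time: 1.35
tool_pos: [0.3716, 0.1213, 0.2511]
tool_rot: [0.697, -0.697, 0.117, -0.117]
contact_force: [0.6, 0.1, 0.7]
gripper_width: 0.995
time: 2.35
tool_pos: [0.4753, -0.1775, 0.2506]
tool_rot: [0.698, -0.697, 0.118, -0.117]
contact_force: [-0.3, 0.6, -0.7]
gripper_width: 0.997
2.35 [ 0.47531292 -0.17751902  0.25064387] [ 0.69762003 -0.69700295  0.11781605 -0.11675855] [-0.5  -0.24  1.86  0.    1.53 -1.74]
[[ 0.945 -0.001  0.327]
 [-0.327  0.001  0.945]
 [-0.002 -1.     0.001]]
```

View pics/w1.png

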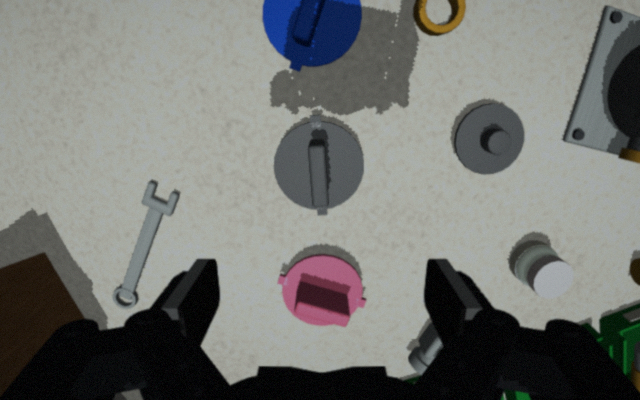

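```bash
python3 - <<'E'
from h import *
import pickle; s=pickle.load(open('s1.pkl','rb')); c=cam('wrist',s)
im=cv2.imread('pics/w1.png')
a=cv2.convertScaleAbs(cv2.resize(im[100:230,255:385],None,fx=4.5,fy=4.5,interpolation=cv2.INTER_CUBIC),alpha=1.8); cv2.imwrite('pics/w1c.png',a)
g=cv2.cvtColor(im,cv2.COLOR_BGR2GRAY)
m=(g<150).astype(np.uint8); n,lab,st,ce=cv2.connectedComponentsWithStats(m); l=lab[165,290]; print(st[l],ce[l])
mm=(lab==l).astype(np.uint8); mm=cv2.morphologyEx(mm,cv2.MORPH_CLOSE,np.ones((9,9)))
cs=max(cv2.findContours(mm,0,1)[0],key=len)[:,0]
P=onz(c,cs,.022)[:,:2]
# robust circle
w=np.ones(len(P),bool)
for _ in range(6):
    A=np.c_[2*P[w],np.ones(w.sum())]; x=np.linalg.lstsq(A,(P[w]**2).sum(1),rcond=None)[0]
    r=np.sqrt(x[2]+x[:2]@x[:2]); e=np.hypot(*(P-x[:2]).T)-r; w=abs(e)<max(.0015,np.median(abs(e))*2)
print('circle',x[:2],r,w.mean())
e=np.hypot(*(P-x[:2]).T); ang=np.degrees(np.arctan2(*(P-x[:2]).T[::-1]))
for i in np.where(e>.0505)[0]: print(cs[i],e[i].round(4),ang[i].round(1))
t=onz(c,[(316,117),(321,213)],.019); print(t, t.mean(0), np.linalg.norm(t[0]-t[1]))
print(proj(c,[s['tool_pos']]))
E
```

```text
[  261     0   206   216 23613] [339.31300555  84.3505696 ]
circle [ 0.43080728 -0.11708168] 0.1073626909605665 0.777511961722488
[262   0] 0.1381 -153.1
[262   1] 0.1375 -152.8
[262   2] 0.1369 -152.6
[262   3] 0.1364 -152.3
[262   4] 0.1358 -152.0
[262   5] 0.1352 -151.7
[262   6] 0.1346 -151.4
[262   7] 0.134 -151.1
[262   8] 0.1334 -150.8
[262   9] 0.1329 -150.5
[262  10] 0.1323 -150.2
[262  11] 0.1317 -149.9
[262  12] 0.1311 -149.6
[262  13] 0.1306 -149.3
[262  14] 0.13 -149.0
[261  15] 0.1302 -148.4
[261  16] 0.1297 -148.1
[261  17] 0.1291 -147.8
[261  18] 0.1286 -147.4
[261  19] 0.128 -147.1
[261  20] 0.1275 -146.8
[262  21] 0.1262 -146.7
[262  22] 0.1257 -146.4
[263  23] 0.1244 -146.3
[263  24] 0.1239 -146.0
[263  25] 0.1233 -145.6
[263  26] 0.1228 -145.3
[263  27] 0.1223 -144.9
[264  28] 0.121 -144.8
[264  29] 0.1205 -144.5
[264  30] 0.12 -144.1
[264  31] 0.1195 -143.7
[265  32] 0.1182 -143.6
[265  33] 0.1177 -143.2
[266  34] 0.1164 -143.1
[266  35] 0.1159 -142.7
[266  36] 0.1154 -142.3
[267  37] 0.1142 -142.2
[267  38] 0.1137 -141.8
[268  39] 0.1124 -141.7
[268  40] 0.1119 
[... 14723 characters left out ...]
1 -160.1
[284   0] 0.1237 -159.8
[283   0] 0.1244 -159.4
[282   0] 0.125 -159.1
[281   0] 0.1256 -158.8
[280   0] 0.1262 -158.4
[279   0] 0.1268 -158.1
[278   0] 0.1275 -157.8
[277   0] 0.1281 -157.5
[276   0] 0.1288 -157.2
[275   0] 0.1294 -156.9
[274   0] 0.1301 -156.6
[273   0] 0.1307 -156.3
[272   0] 0.1314 -156.0
[271   0] 0.132 -155.7
[270   0] 0.1327 -155.4
[269   0] 0.1334 -155.1
[268   0] 0.134 -154.8
[267   0] 0.1347 -154.5
[266   0] 0.1354 -154.2
[265   0] 0.1361 -153.9
[264   0] 0.1368 -153.7
[263   0] 0.1375 -153.4
[[ 0.42887782 -0.16776418  0.019     ]
 [ 0.52889714 -0.19704207  0.019     ]] [ 0.47888748 -0.18240312  0.019     ] 0.10421640145558181
[[322.65815876 265.8388988 ]]
```

View pics/w1c.png

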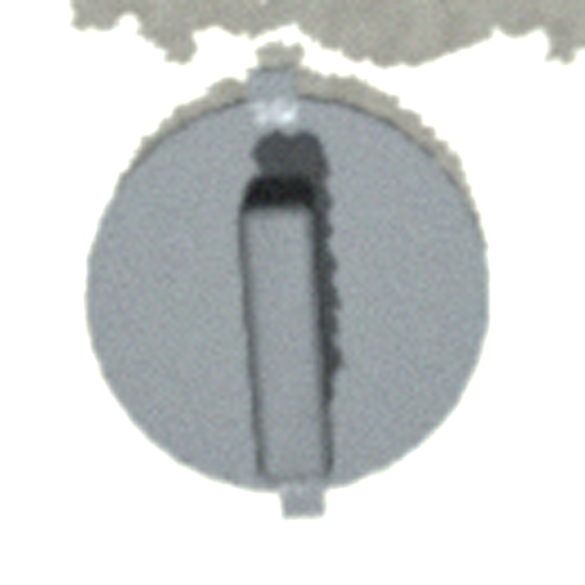

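The crop shows the grey lid with its tabs at crop (272,68) and (304,517), and the bar top from (277,210) to (295,480). I'll cast those points.

```bash
python3 - <<'E'
from h import *
import pickle; s=pickle.load(open('s1.pkl','rb')); c=cam('wrist',s)
f=lambda L:[(255+x/4.5,100+y/4.5) for x,y in L]
for n,L,z in [('tabs',[(272,68),(304,517)],.019),('bartop',[(277,208),(295,481)],.068),('plateLR',[(87,290),(488,290)],.022),('plateTB',[(280,98),(288,490)],.022)]:
    t=onz(c,f(L),z); d=t[1]-t[0]; print(n,t.mean(0).round(4),np.linalg.norm(d).round(4),np.degrees(np.arctan2(d[1],d[0])).round(2))
E
```

```text
tabs [ 0.4792 -0.1819  0.019 ] 0.1085 -15.22
bartop [ 0.4786 -0.1819  0.068 ] 0.0582 -15.57
plateLR [ 0.476 -0.181  0.022] 0.0939 70.87
plateTB [ 0.4782 -0.1826  0.022 ] 0.0937 -18.11
```

```bash
python3 -m jog '{"offset":[[0.07,-0.09,-0.3],[0,0,-0.7],[0,0,-0.8],[0,0,-0.8],[0,0,-0.7],[0,0,-0.5],[0,0,-0.3],[0,0,-0.2],[0,0,-0.1],[0,0,0],[0,0,0]],"angular":[[0,0,0.6],[0,0,0],[0,0,0],[0,0,0],[0,0,0],[0,0,0],[0,0,0],[0,0,0],[0,0,0],[0,0,0],[0,0,0]],"jaw":[85,85,85,85,85,85,85,85,85,85,85]}'
python3 - <<'E'
from h import *
s=manip.state(); im=manip.grab_frame('wrist'); cv2.imwrite('pics/w2.png',im)
print(s['time'],s['tool_pos'],q2R(s['tool_rot']).as_matrix()[:,0].round(3))
E
```

```text
time: 3.5
tool_pos: [0.48, -0.182, 0.0326]
tool_rot: [-0.7, 0.701, -0.094, 0.095]
contact_force: [-0.3, 0.1, -0.2]
gripper_width: 0.996
3.5 [ 0.48001658 -0.18204095  0.03259818] [ 0.964 -0.266  0.002]
```

View pics/w2.png

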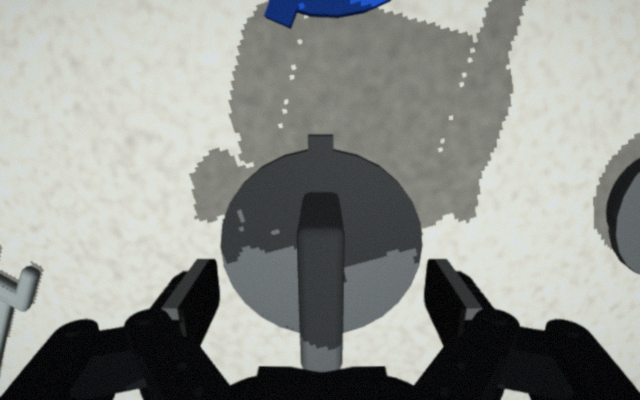

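The picture shows the bar (column 321) centred between the pads and straight, so I close the gripper.

```bash
python3 -m jog '{"offset":[[0,0,0],[0,0,0],[0,0,0],[0,0,0],[0,0,0],[0,0,0],[0,0,0],[0,0,0],[0,0,0],[0,0,0],[0,0,0],[0,0,0]],"angular":[[0,0,0],[0,0,0],[0,0,0],[0,0,0],[0,0,0],[0,0,0],[0,0,0],[0,0,0],[0,0,0],[0,0,0],[0,0,0],[0,0,0]],"jaw":[60,40,20,5,0,0,0,0,0,0,0,0]}'
python3 -m jog '{"offset":[[0,0,0.2],[0,0,0.4],[0,0,0.8],[0,0,0.9],[0,0,0.9],[0,0,0.8],[0,0,0],[0,0,0]],"angular":[[0,0,0],[0,0,0],[0,0,0],[0,0,0],[0,0,0],[0,0,0],[0,0,0],[0,0,0]],"jaw":[0,0,0,0,0,0,0,0]}'
```

```text
time: 4.75
tool_pos: [0.4791, -0.1817, 0.0314]
tool_rot: [-0.701, 0.701, -0.095, 0.095]
contact_force: [-1.3, -0.2, 1.5]
gripper_width: 0.178
time: 5.55
tool_pos: [0.4795, -0.1818, 0.2327]
tool_rot: [-0.7, 0.701, -0.094, 0.096]
contact_force: [-0.1, 0.9, -2.1]
gripper_width: 0.179
```

```bash
python3 -m jog '{"offset":[[0.16,0.75,0.1],[0.16,0.75,0.1],[0.16,0.75,0.1],[0.16,0.75,0.1],[0.16,0.75,0.1],[0.16,0.75,0.1],[0.16,0.75,0.1],[0.16,0.75,0.1],[0.16,0.75,0],[0.16,0.75,0],[0.16,0.75,0],[0.16,0.75,0]],"angular":[[0,0,0.98],[0,0,0.98],[0,0,0.98],[0,0,0.98],[0,0,0.98],[0,0,0.98],[0,0,0.98],[0,0,0.98],[0,0,0.98],[0,0,0.98],[0,0,0.98],[0,0,0.98]],"jaw":[0,0,0,0,0,0,0,0,0,0,0,0]}'
python3 -m jog '{"offset":[[0.2,0.8,0],[0,0.2,0],[0,0,0],[0,0,0],[0,0,0]],"angular":[[0,0,0.8],[0,0,0],[0,0,0],[0,0,0],[0,0,0]],"jaw":[0,0,0,0,0]}'
python3 - <<'E'
from h import *
import pickle
s=manip.state(); im=manip.grab_frame('wrist'); cv2.imwrite('pics/w3.png',im)
pickle.dump(s,open('s3.pkl','wb'))
print(s['time'],s['tool_pos'],q2R(s['tool_rot']).as_matrix().round(3),s['joint_pos'].round(2))
E
```

```text
time: 6.75
tool_pos: [0.5739, 0.2696, 0.2678]
tool_rot: [0.626, -0.626, -0.327, 0.331]
contact_force: [-0.2, -0.3, -0.7]
gripper_width: 0.181
time: 7.25
tool_pos: [0.5848, 0.3169, 0.2706]
tool_rot: [-0.613, 0.613, 0.352, -0.353]
contact_force: [-0.2, -1.0, -2.1]
gripper_width: 0.18
7.25 [0.58484854 0.31692413 0.27064336] [[ 0.502 -0.001 -0.865]
 [ 0.865 -0.001  0.502]
 [-0.001 -1.     0.   ]] [ 0.38  0.13  1.47 -0.    1.55 -2.23]
```

View pics/w3.png

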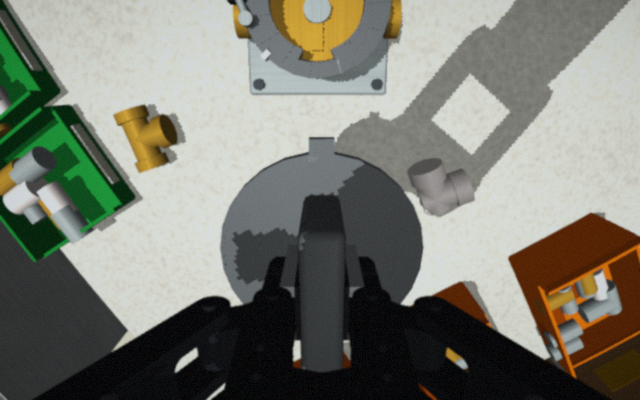

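```bash
python3 -m jog '{"offset":[[-0.25,-0.43,0.7],[-0.25,-0.43,0.7],[0,0,0],[0,0,0],[0,0,0]],"angular":[[0,0,0],[0,0,0],[0,0,0],[0,0,0],[0,0,0]],"jaw":[0,0,0,0,0]}'
python3 - <<'E'
from h import *
import pickle
s=manip.state(); im=manip.grab_frame('wrist'); cv2.imwrite('pics/w4.png',im)
pickle.dump(s,open('s4.pkl','wb'))
print(s['time'],s['tool_pos'],q2R(s['tool_rot']).as_matrix()[:,0].round(3))
cv2.imwrite('pics/w4c.png',cv2.convertScaleAbs(cv2.resize(im[0:160,225:415],None,fx=4,fy=3.75,interpolation=cv2.INTER_CUBIC),alpha=1.7))
E
```

```text
time: 7.8
tool_pos: [0.5598, 0.2749, 0.3399]
tool_rot: [0.613, -0.613, -0.352, 0.354]
contact_force: [0.2, 0.8, -2.2]
gripper_width: 0.179
7.8 [0.55976441 0.27487817 0.33989509] [ 0.501  0.865 -0.001]
```

View pics/w4c.png

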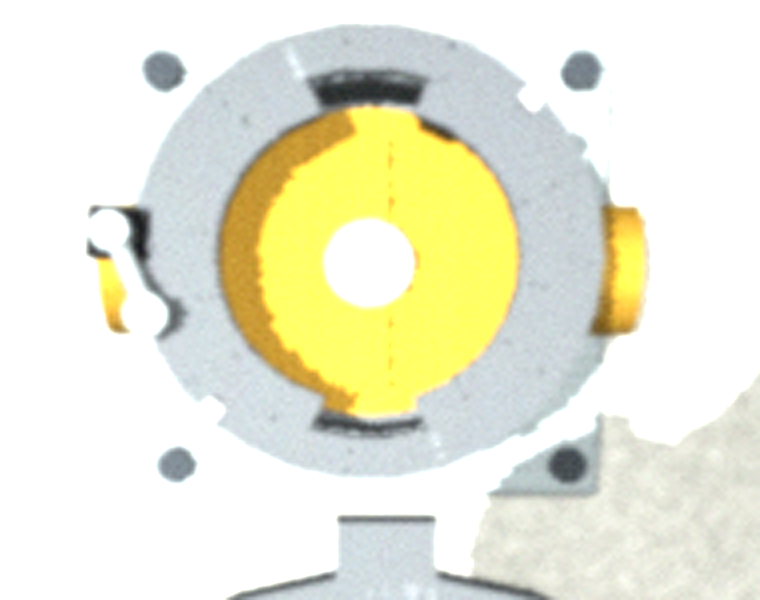

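The view is clear: the ribs are at crop (531,97) and (211,410), the notches at (369,75) and (368,430), and the catch nose at (145,312), which is clockwise of the lower rib. I'll compute the centre and yaw.

```bash
python3 - <<'E'
from h import *
import pickle; s=pickle.load(open('s4.pkl','rb')); c=cam('wrist',s)
f=lambda L:[(225+x/4,y/3.75) for x,y in L]
for n,L,z in [('ribs',[(531,97),(211,410)],.102),('notchL',[(313,80),(310,428)],.1),('notchR',[(427,80),(425,428)],.1),('notchmid',[(369,72),(368,433)],.1),('rimTB',[(370,25),(370,478)],.1),('rimLR',[(139,252),(608,252)],.1),('open',[(219,255),(519,255)],.1),('nose',[(145,312),(145,312)],.104),('tabtip',[(387,517),(387,517)],s['tool_pos'][2]-.0314+.019)]:
    t=onz(c,f(L),z); d=t[1]-t[0]; print(n,t.mean(0).round(4),np.linalg.norm(d).round(4),np.degrees(np.arctan2(d[1],d[0])).round(2))
im=cv2.imread('pics/w4.png')
g=cv2.cvtColor(im,cv2.COLOR_BGR2GRAY).astype(float)
# rim outer/opening edges by radial steepest gradient around centre
C=np.array([.513,.187])
for r0,r1 in [(.054,.066),(.034,.0425)]:
  pts=[]
  for a in np.radians(np.arange(0,360,3)):
    r=np.arange(r0,r1,.0003); X=np.c_[C[0]+r*np.cos(a),C[1]+r*np.sin(a),np.full(len(r),.1)]
    p=proj(c,X).astype(np.float32); v=cv2.remap(g.astype(np.float32),p[None,:,0],p[None,:,1],cv2.INTER_LINEAR)[0]
    if p[:,1].min()<1: continue
    d=abs(np.gradient(cv2.GaussianBlur(v[None],(0,0),2)[0])); pts.append(X[d.argmax(),:2])
  P=np.array(pts); w=np.ones(len(P),bool)
  for _ in range(8):
    A=np.c_[2*P[w],np.ones(w.sum())]; x=np.linalg.lstsq(A,(P[w]**2).sum(1),rcond=None)[0]
    rr=np.sqrt(x[2]+x[:2]@x[:2]); e=np.hypot(*(P-x[:2]).T)-rr; w=abs(e)<max(.001,1.5*np.median(abs(e)))
  print('circ',x[:2].round(4),rr.round(4),w.mean().round(2))
E
```

```text
ribs [0.5157 0.1902 0.102 ] 0.1147 14.91
notchL [0.5281 0.1834 0.1   ] 0.0907 58.73
notchR [0.5029 0.1981 0.1   ] 0.0907 59.93
notchmid [0.5154 0.1905 0.1   ] 0.0941 59.57
rimTB [0.5153 0.191  0.1   ] 0.1182 59.74
rimLR [0.5135 0.1897 0.1   ] 0.119 149.86
open [0.5149 0.19   0.1   ] 0.0761 149.85
nose [0.5716 0.1743 0.104 ] 0.0 0.0
tabtip [0.532  0.2278 0.3275] 0.0 0.0
circ [0.5136 0.1904] 0.0611 0.66
circ [0.516  0.1893] 0.0382 0.76
```

The centre comes out at (0.515, 0.190) and the notch yaw at 59.7°; the tool is at 59.9°. The tab tip in hand is within 1 mm of where it should be. I move above the mouth.

```bash
python3 -m jog '{"offset":[[-0.3,-0.57,0],[-0.3,-0.57,0],[-0.3,-0.56,-0.3],[0,0,-0.7],[0,0,-0.8],[0,0,-0.8],[0,0,-0.6],[0,0,-0.3],[0,0,0],[0,0,0],[0,0,0]],"angular":[[0,0,0],[0,0,0],[0,0,0],[0,0,0],[0,0,0],[0,0,0],[0,0,0],[0,0,0],[0,0,0],[0,0,0],[0,0,0]],"jaw":[0,0,0,0,0,0,0,0,0,0,0]}'
python3 - <<'E'
from h import *
s=manip.state(); im=manip.grab_frame('wrist'); cv2.imwrite('pics/w5.png',im)
c=cam('wrist',s)
im=manip.grab_frame('side'); cv2.imwrite('pics/s5.png',cv2.convertScaleAbs(cv2.resize(im[170:330,270:430],None,fx=3.7,fy=3.7,interpolation=cv2.INTER_CUBIC),alpha=1.7))
print(s['time'],s['tool_pos'],q2R(s['tool_rot']).as_matrix()[:,0].round(4))
E
```

```text
time: 8.95
tool_pos: [0.5166, 0.1908, 0.1688]
tool_rot: [-0.612, 0.613, 0.355, -0.352]
contact_force: [-0.6, -0.9, -0.4]
gripper_width: 0.182
8.95 [0.51655511 0.19080903 0.16877808] [0.5006 0.8657 0.0027]
```

View pics/w5.png

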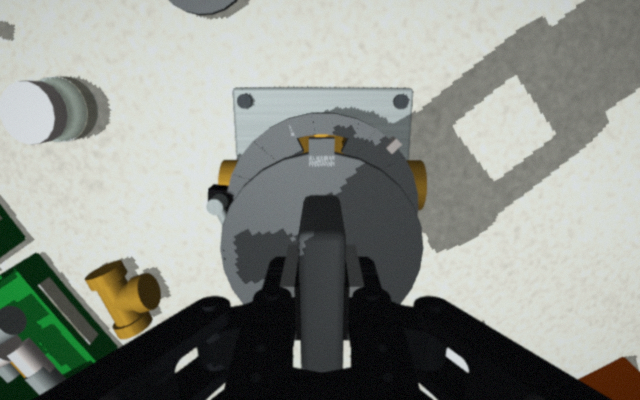

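View pics/s5.png

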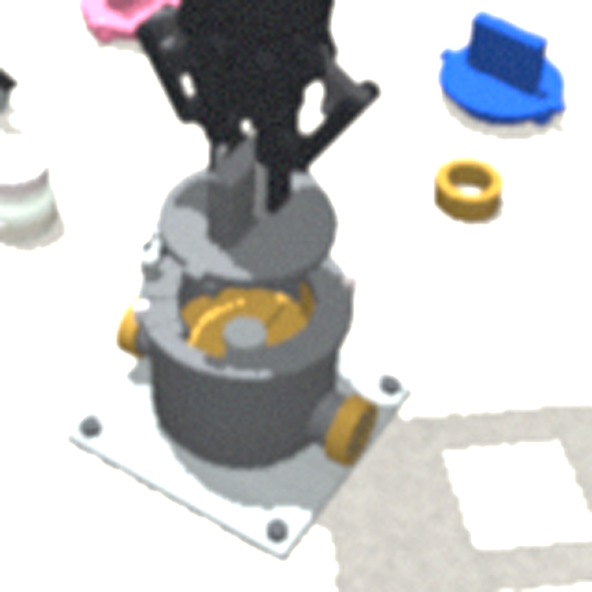

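Tab (column 322) and notch (columns 300–344) line up in the wrist view. I lower in stages.

```bash
python3 -m jog '{"offset":[[-0.02,-0.01,-0.1],[0,0,-0.15],[0,0,-0.15],[0,0,-0.1],[0,0,-0.1],[0,0,-0.1],[0,0,0],[0,0,0]],"angular":[[0,0,0],[0,0,0],[0,0,0],[0,0,0],[0,0,0],[0,0,0],[0,0,0],[0,0,0]],"jaw":[0,0,0,0,0,0,0,0]}'
python3 -m jog '{"offset":[[0,0,-0.08],[0,0,-0.08],[0,0,-0.06],[0,0,0],[0,0,0]],"angular":[[0,0,0],[0,0,0],[0,0,0],[0,0,0],[0,0,0]],"jaw":[0,0,0,0,0]}'
```

```text
time: 9.85
tool_pos: [0.5141, 0.1899, 0.1312]
tool_rot: [0.613, -0.613, -0.353, 0.353]
contact_force: [-0.3, 0.7, -1.5]
gripper_width: 0.181
time: 10.35
tool_pos: [0.514, 0.1899, 0.1202]
tool_rot: [0.613, -0.613, -0.353, 0.353]
contact_force: [0.3, -0.4, -0.2]
gripper_width: 0.18
```

```bash
python3 -m jog '{"offset":[[0,0,-0.04],[0,0,-0.04],[0,0,-0.02],[0,0,0],[0,0,0],[0,0,0]],"angular":[[0,0,0],[0,0,0],[0,0,0],[0,0,0],[0,0,0],[0,0,0]],"jaw":[0,0,0,0,0,0]}'
python3 - <<'E'
from h import *
s=manip.state(); print(s['tool_pos'],s['contact_force'],s['ft_torque'])
im=manip.grab_frame('wrist'); cv2.imwrite('pics/w6.png',im)
im=manip.grab_frame('side'); cv2.imwrite('pics/s6.png',cv2.convertScaleAbs(cv2.resize(im[170:330,270:430],None,fx=3.7,fy=3.7,interpolation=cv2.INTER_CUBIC),alpha=1.7))
E
```

```text
time: 10.95
tool_pos: [0.514, 0.1899, 0.1154]
tool_rot: [0.613, -0.613, -0.353, 0.353]
contact_force: [-0.7, -0.6, 1.0]
gripper_width: 0.181
[0.51403676 0.18988377 0.11536283] [-0.69145475 -0.55067771  0.98723213] [-0.01986376  0.14265266  0.03711973]
```

View pics/w6.png

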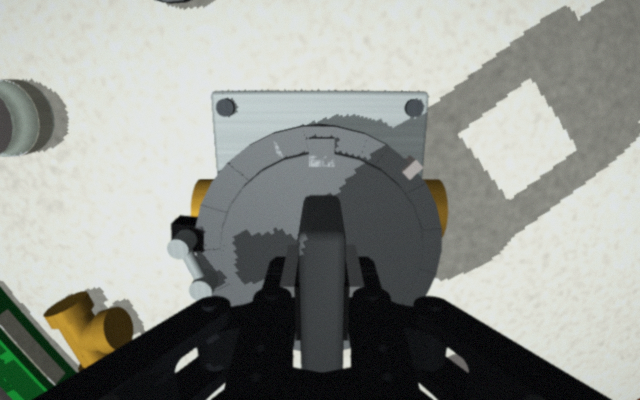

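View pics/s6.png

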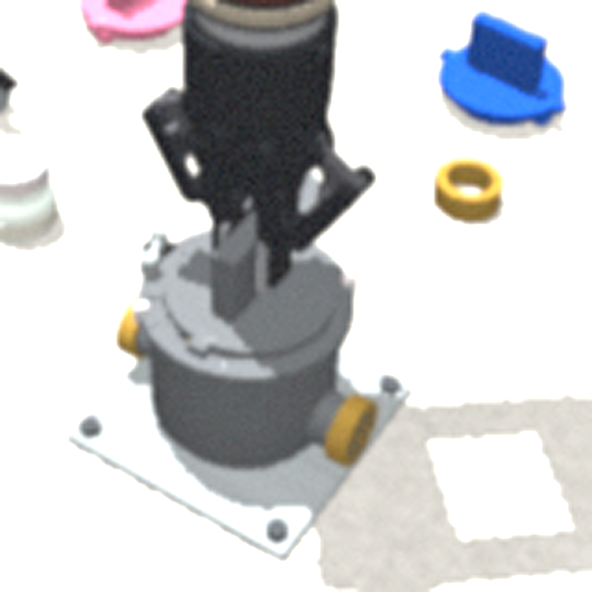

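The lid looks seated on the rim. I press 2 mm more to confirm contact.

```bash
python3 -m jog '{"offset":[[0,0,-0.02],[0,0,-0.02],[0,0,0],[0,0,0]],"angular":[[0,0,0],[0,0,0],[0,0,0],[0,0,0]],"jaw":[0,0,0,0]}'
```

```text
time: 11.45
tool_pos: [0.5144, 0.19, 0.1154]
tool_rot: [-0.612, 0.613, 0.353, -0.353]
contact_force: [-4.5, -1.8, 9.2]
gripper_width: 0.179
```

The lid stopped at z 0.1154, exactly the predicted seated height, with 9 N. Now I turn clockwise in part, then check.

```bash
python3 -m jog '{"offset":[[0,0,0.02],[0,0,0],[0,0,0],[0,0,0],[0,0,0],[0,0,0],[0,0,0],[0,0,0],[0,0,0],[0,0,0]],"angular":[[0,0,0],[0,0,-0.4],[0,0,-0.5],[0,0,-0.5],[0,0,-0.5],[0,0,-0.5],[0,0,-0.5],[0,0,-0.1],[0,0,0],[0,0,0]],"jaw":[0,0,0,0,0,0,0,0,0,0]}'
python3 - <<'E'
from h import *
s=manip.state(); print(s['tool_pos'],s['contact_force'],s['ft_torque']); x=q2R(s['tool_rot']).as_matrix()[:,0]; print(np.degrees(np.arctan2(x[1],x[0])))
E
```

```text
time: 12.45
tool_pos: [0.5149, 0.1894, 0.1154]
tool_rot: [-0.66, 0.661, 0.254, -0.253]
contact_force: [-1.1, -2.9, 5.2]
gripper_width: 0.181
[0.51494502 0.1894206  0.11542742] [-1.12449571 -2.90257141  5.22647103] [-0.42259967  0.34518726  0.21525119]
42.004174272892264
```

```bash
python3 -m jog '{"offset":[[0,0,0],[0,0,0],[0,0,0],[0,0,0],[0,0,0],[0,0,0],[0,0,0],[0,0,0],[0,0,0],[0,0,0],[0,0,0]],"angular":[[0,0,-0.5],[0,0,-0.5],[0,0,-0.5],[0,0,-0.5],[0,0,-0.5],[0,0,-0.5],[0,0,-0.5],[0,0,-0.5],[0,0,-0.5],[0,0,0],[0,0,0]],"jaw":[0,0,0,0,0,0,0,0,0,0,0]}'
python3 - <<'E'
from h import *
s=manip.state(); print(s['tool_pos'],s['contact_force'],s['ft_torque']); x=q2R(s['tool_rot']).as_matrix()[:,0]; print(np.degrees(np.arctan2(x[1],x[0])))
im=manip.grab_frame('wrist'); cv2.imwrite('pics/w7.png',im)
im=manip.grab_frame('side'); cv2.imwrite('pics/s7.png',cv2.convertScaleAbs(cv2.resize(im[170:330,270:430],None,fx=3.7,fy=3.7,interpolation=cv2.INTER_CUBIC),alpha=1.7))
E
```

```text
time: 13.55
tool_pos: [0.5148, 0.19, 0.1153]
tool_rot: [0.701, -0.701, -0.093, 0.092]
contact_force: [-1.3, -1.6, 6.1]
gripper_width: 0.177
[0.51479351 0.18999336 0.11534659] [-1.29644796 -1.55644928  6.08083854] [-0.09488151  0.35564437  0.1033492 ]
14.98819910361742
```

View pics/w7.png

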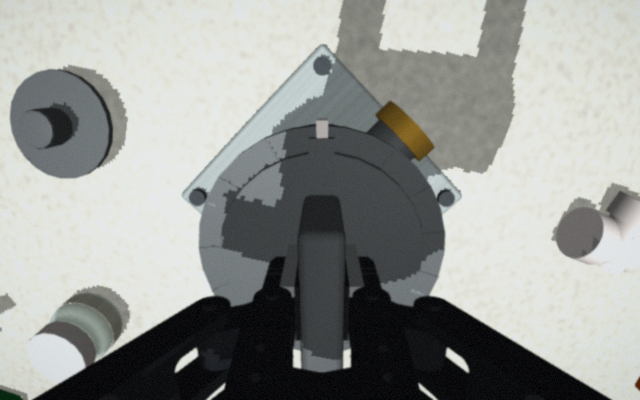

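View pics/s7.png

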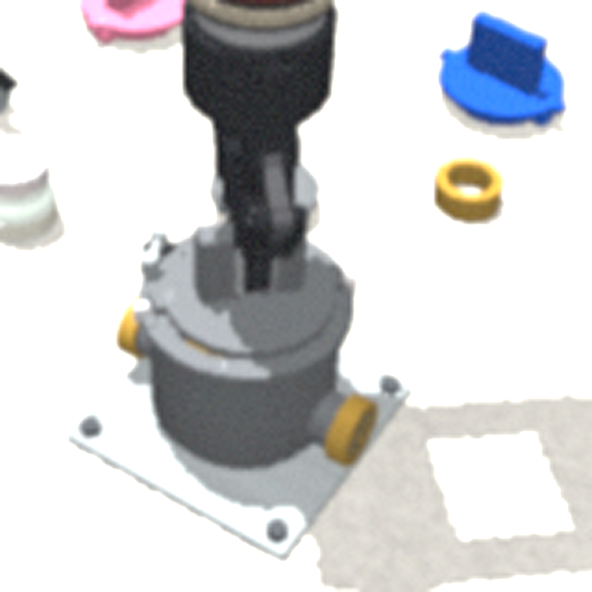

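The tab points at the white rib (column 322). I hold for a moment to check it stays, then hand in.

```bash
python3 -m jog '{"offset":[[0,0,0],[0,0,0],[0,0,0],[0,0,0],[0,0,0]],"angular":[[0,0,0],[0,0,0],[0,0,0],[0,0,0],[0,0,0]],"jaw":[0,0,0,0,0]}'
python3 - <<'E'
from h import *
s=manip.state(); x=q2R(s['tool_rot']).as_matrix()[:,0]; print(s['tool_pos'],np.degrees(np.arctan2(x[1],x[0])),s['contact_force'],s['ft_torque'],s['gripper_width'])
im=manip.grab_frame('wrist'); cv2.imwrite('pics/w8.png',cv2.resize(im[100:260,230:420],None,fx=4,fy=3.7))
E
```

```text
time: 14.15
tool_pos: [0.5148, 0.19, 0.1154]
tool_rot: [0.701, -0.701, -0.093, 0.092]
contact_force: [-1.4, -0.9, 5.7]
gripper_width: 0.182
[0.51482049 0.18998811 0.1153729 ] 14.991584818248807 [-1.42727342 -0.87254871  5.74917887] [-0.07400653  0.39797528  0.13245856] 0.1819212595380792
```

View pics/w8.png

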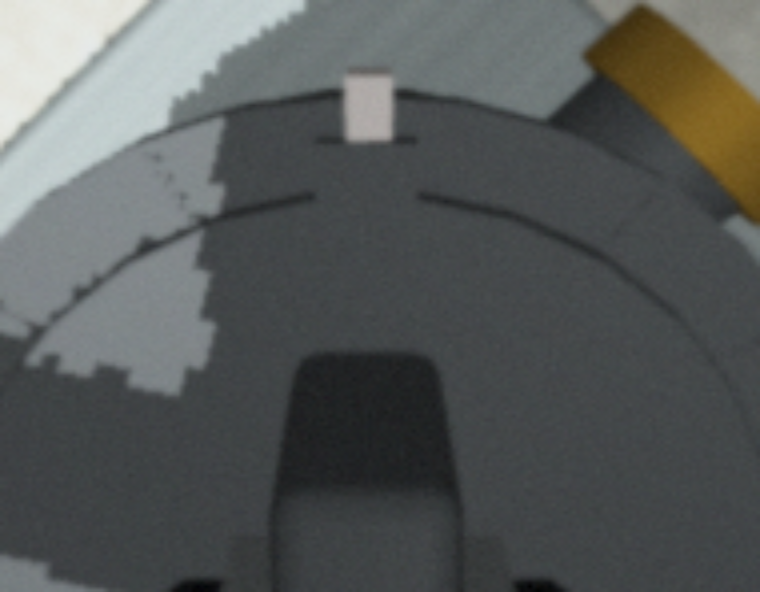

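The tab (crop columns 317–415) is centred on the rib (345–393), and the lid has held steady.

```bash
python3 -c "
from plant import manip
print(manip.job_done())"
```

```text
the job is handed in; nothing more can be done
None
```

The lid is on the housing at the half-way position, still gripped, and the job is handed in. `job_done` gave no verdict, so this rests on my own checks.

I gripped the grey lid by its bar, set it down at the notches at a yaw of about 60°, and turned it 45° clockwise to yaw 15.0°.

**Last checks:**
- **Seated:** the lid stopped at z 0.1154, the height I predicted for fully home, with 9 N when I pressed 2 mm further. It stayed at that height through the turn.
- **Half-way position:** the wrist picture shows the tab centred on the white half-way rib, within about 1°. It held steady for the last 0.6 s before handing in, with about 6 N of press.
- **Grip:** the fingers held at an opening of 0.18, about 15 mm, on the 16 mm bar.
- **Time:** about 14 s of the 45 s.
- **Other goods:** the arm never came near the other goods, but I did not measure them again at the end.

**One disagreement:** the turning moment read 0.10 to 0.13 N m at half-way, against the 0.22 N m given for the spring. I put this down to friction on the rim and sensor noise. The valve angle itself could not be read; the lid's yaw is the evidence for it.

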